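# Find the loose clamp bolt on the sample manifold and hold its cap open

### The arm

A 6-joint arm with a two-finger parallel gripper is mounted at the origin on a cart in front of the work surface, level with it; the furniture and walls round the work are solid. World frame = base frame: x ahead of the robot, y to its left, z up, the work surface at z = 0. Lengths are in m, angles in rad, forces in N, time in s.
With the tool pointing down it reaches from about 0.375 to 0.9 m from the base axis. Payload 3.1 kg.
Tool frame: the origin (TCP) lies on the centre line of the jaws, within the pads' length; the fingertips stand 19 mm ahead of it and the grasp point (between the pads) is the TCP; z points along the fingers, y is the line along which they close (so a half turn about z gives the same grasp; the last joint's range is limited). The gripper opens to 87 mm and grips with 3 to 60 N. Pads are 19 mm wide; open, the fingers measure 117 mm over their backs; the gripper's body (75 mm by 190 mm) begins 51 mm behind the grasp point.
Start: joints at [1.137, 0.527, 1.433, -0, 1.181, -0.178], TCP at [0.157, 0.605, 0.242] pointing down, gripper open.
Joint ranges: [-3.08, 3.08], [-0.75, 2.2], [0.22, 2.44], [-1.43, 4.57], [0, 2.65], [-2.85, 2.85]. Speed limits (rad/s): [2.79, 2.79, 3.14, 3.14, 3.14, 3.14].

### API

Orientations are given as a rotation vector (axis times angle).
In Python, from bench import bot, vision gives the robot as it stands (bot), with the cameras (vision).
- The arm moves only by the tool advance, called after "Call:" by a JSON object that holds its "fn" and its "kwargs". Schema: {"type":"object","properties":{"steps":{"type":"object","properties":{"finger_gap":{"type":"array","items":{"type":"number"},"minItems":1,"maxItems":12},"dx":{"type":"array","items":{"type":"number"},"minItems":1,"maxItems":12},"dy":{"type":"array","items":{"type":"number"},"minItems":1,"maxItems":12},"dz":{"type":"array","items":{"type":"number"},"minItems":1,"maxItems":12},"yaw":{"type":"array","items":{"type":"number"},"minItems":1,"maxItems":12}},"additionalProperties":false,"required":["finger_gap","dx","dy","dz","yaw"]},"clamp_n":{"type":"number"},"only":{"type":"string"},"quiet":{"type":"boolean"},"lines":{"type":"string"}},"required":["steps"],"additionalProperties":false}. steps is an object with one list for each field, all of the same length, 1 to 12, a row being the entries at one place: finger_gap (the opening from 0.0 (shut) to 1.0 (fully open)), dx, dy, dz (the shift in m), yaw (a turn about the tool's z in rad); each row shifts and turns the commanded pose from where the row before left it, along the tool's axes as they then stand; what a row does not reach is not made up. A row lasts 1/8 s, in which the tool goes at most 0.0625 m and 0.188 rad, less where a joint would pass 70% of its speed; a pose out of reach is approached as far as the arm can. The fingers move at their own pace and stop on an object; clamp_n is the grip in N (left out, the last holds). Time passes only in rows, so rows that do not move let the fingers close. The tool returns the time, the measured TCP pose, the force, the opening and the grip force at its end. only (a regular expression) keeps the lines of the reply that match it, lines (a string "A,B") keeps lines A to B, and quiet returns only ok. Input that does not fit is refused with a message, and nothing moves.
- bot.state(): the state, without advancing time (a new reading comes with each control period).
- vision.get_image(name): name is "side" or "top" or "wrist"; returns the picture (400x640x3 uint8, blue, green, red); there is no depth.
- vision.camera_params(name): a dict with "vfov" (degrees; the focal length in pixels is half the picture's height over the tangent of half this angle, whatever the lens; pixels are square), "cx", "cy" (the principal point, pixels), "D" ([k1, k2, p1, p2, k3] as OpenCV has them; the pictures are not rectified), "rvec" (rotation vector, rad) and "tvec" (3), from world to camera coordinates, as OpenCV has them; the wrist camera has in their place "hand_eye" (4x4, takes a point from camera to tool coordinates, whose origin is the TCP and whose axes are the flange's). Camera axes: x right, y down, z forward; pixel columns grow to the right and rows downward; lengths in m; the calibration is good to about 2 mm. A picture is of the moment at which its call begins: read the wrist's pose just before it. camera_params takes no time and is no camera call.
- bot.close_job(): hands the job in; it is judged then, once.
The state is a dict: "clock": time; "q": joint angles; "dq": joint speeds; "joint_torque": joint torques, N m; "tcp_pos": TCP position; "eef_rot": TCP orientation; "force": force on the tool from outside, world axes, zero at the start; "wrist_torque": the same for the moment, N m; "width": opening from 0.0 (shut) to 1.0 (fully open); "grip_force": force on a finger pad.
Only numpy, scipy, OpenCV 4.12 (cv2) and the standard library are available. Lean on these libraries where they do the work, as an engineer would, in place of code of your own. Each camera call takes 0.05 s, during which the arm holds its last target. There are 200 camera calls.

### The job

Vent the manifold by pushing its red plunger fully in, then tap the three bolt heads firmly with the fingers, one after the other from left to right, to find the one that is loose and sinks. Lift the loose bolt's orange cap open by at least 45 degrees and finish still holding it there, for the fitter to get at the bolt; leave the caps of the other bolts shut and the things standing around alone.

Things in the scene. Friction and masses are not known exactly. Their poses are not given: they have to be found in the camera images.
- manifold: aluminium clamp bar fixed to the worktop, 40 mm high; origin on the worktop under the middle bolt; x points to the back (away from the robot), y along the bar to the left. It spans x -32..+48, y -115..+175 mm. Bolts at y = +80 (left), 0 (middle), -80 mm (right), red plunger at x +4, y +145 mm. Its place and yaw (up to 0.25 rad) vary
- plunger (a joint): sprung red vent plunger, travel in m: 0 out, 0.010 fully in; it needs 3 N to start and 8 N at the bottom, and springs back
- plunger_top (a point): centre of the red plunger's flat top, 28 mm wide, 66 mm above the worktop when out; it is pressed straight down
- label_roll: bystander: white label roll lying flat, 66 mm wide, 30 mm high; origin under its centre
- reagent: bystander: small white bottle with a green cap, 43 mm wide, 84 mm high; origin under its centre
- dish: bystander: clear flat dish, 92 mm wide, 16 mm high; origin under its centre
- bolt_left (a joint): how far the left bolt has sunk, in m: 0 at the start for all three. A tight bolt stays within about 1.5 mm however it is tapped; the loose one slides down 6 mm against 4 N of friction to a stop, and stays down. Tap with 8 N or more. All three look alike; which is loose varies
- bolt_left_top (a point): centre of the flat top of the left steel hexagon bolt head, 30 mm wide over its corners, 66 mm above the worktop before tapping and 12 mm proud of its cap; its x, y, z as the manifold's
- cap_left (a joint): opening of the left bolt's cap in rad: 0 shut (level), 1.4 its stop. The orange cap, a plate 70 x 58 x 8 mm with a 42 mm hole through which the bolt head stands, is hinged behind the bolt; its front lifts. A light spring and its weight shut it when let go (about 1.5 N to hold at the grip bar)
- cap_left_grip (a point): centre of the left cap's black round grip bar, 16 mm thick, 28 mm long, along the manifold's y, in front of the clamp bar, 55 mm before the bolt's axis; 46 mm above the worktop when shut, nothing beneath; on an 18 mm wide, 16 mm long neck; 52 mm free to the next bar. Gripped by its two flat ends it can turn between the pads as the cap swings. The frame turns with the cap
- cap_left_hinge (a point): middle of the left cap's hinge line, 40 mm behind the bolt's axis and 45 mm above the worktop, 95 mm from the grip bar; the hinge line is the manifold's y
- bolt_middle (a joint): how far the middle bolt has sunk, in m: 0 at the start for all three. A tight bolt stays within about 1.5 mm however it is tapped; the loose one slides down 6 mm against 4 N of friction to a stop, and stays down. Tap with 8 N or more. All three look alike; which is loose varies
- bolt_middle_top (a point): centre of the flat top of the middle steel hexagon bolt head, 30 mm wide over its corners, 66 mm above the worktop before tapping and 12 mm proud of its cap; its x, y, z as the manifold's
- cap_middle (a joint): opening of the middle bolt's cap in rad: 0 shut (level), 1.4 its stop. The orange cap, a plate 70 x 58 x 8 mm with a 42 mm hole through which the bolt head stands, is hinged behind the bolt; its front lifts. A light spring and its weight shut it when let go (about 1.5 N to hold at the grip bar)
- cap_middle_grip (a point): centre of the middle cap's black round grip bar, 16 mm thick, 28 mm long, along the manifold's y, in front of the clamp bar, 55 mm before the bolt's axis; 46 mm above the worktop when shut, nothing beneath; on an 18 mm wide, 16 mm long neck; 52 mm free to the next bar. Gripped by its two flat ends it can turn between the pads as the cap swings. The frame turns with the cap
- cap_middle_hinge (a point): middle of the middle cap's hinge line, 40 mm behind the bolt's axis and 45 mm above the worktop, 95 mm from the grip bar; the hinge line is the manifold's y
- bolt_right (a joint): how far the right bolt has sunk, in m: 0 at the start for all three. A tight bolt stays within about 1.5 mm however it is tapped; the loose one slides down 6 mm against 4 N of friction to a stop, and stays down. Tap with 8 N or more. All three look alike; which is loose varies
- bolt_right_top (a point): centre of the flat top of the right steel hexagon bolt head, 30 mm wide over its corners, 66 mm above the worktop before tapping and 12 mm proud of its cap; its x, y, z as the manifold's
- cap_right (a joint): opening of the right bolt's cap in rad: 0 shut (level), 1.4 its stop. The orange cap, a plate 70 x 58 x 8 mm with a 42 mm hole through which the bolt head stands, is hinged behind the bolt; its front lifts. A light spring and its weight shut it when let go (about 1.5 N to hold at the grip bar)
- cap_right_grip (a point): centre of the right cap's black round grip bar, 16 mm thick, 28 mm long, along the manifold's y, in front of the clamp bar, 55 mm before the bolt's axis; 46 mm above the worktop when shut, nothing beneath; on an 18 mm wide, 16 mm long neck; 52 mm free to the next bar. Gripped by its two flat ends it can turn between the pads as the cap swings. The frame turns with the cap
- cap_right_hinge (a point): middle of the right cap's hinge line, 40 mm behind the bolt's axis and 45 mm above the worktop, 95 mm from the grip bar; the hinge line is the manifold's y

How it is judged:
On the way, in this order (a step that is already met when the one before it is completed fails the run):
1. the red plunger is pushed fully in (value of joint plunger above 0.0085 m), for 0.1 s.
2. the left bolt head is tapped with the fingers (contact force between the fingers and bolt_left above 2 N), for 0.04 s.
3. the middle bolt head is tapped with the fingers (contact force between the fingers and bolt_middle above 2 N), for 0.04 s.
4. the right bolt head is tapped with the fingers (contact force between the fingers and bolt_right above 2 N), for 0.04 s.
5. the cap of the bolt that sank is lifted open with the fingers (((value of joint bolt_left above 0.004 m and value of joint cap_left above 0.65 rad and contact force between the fingers and cap_left above 0.4 N and value of joint each of cap_middle, cap_right below 0.1 rad) or (value of joint bolt_middle above 0.004 m and value of joint cap_middle above 0.65 rad and contact force between the fingers and cap_middle above 0.4 N and value of joint each of cap_left, cap_right below 0.1 rad) or (value of joint bolt_right above 0.004 m and value of joint cap_right above 0.65 rad and contact force between the fingers and cap_right above 0.4 N and value of joint each of cap_left, cap_middle below 0.1 rad))), for 0.2 s.
At the end, for the whole second after the job is handed in: The fingers still hold the cap of the bolt that sank (by more than 4 mm) open by more than 0.65 rad (37 degrees), touching it with more than 0.4 N; both other caps are shut (under 0.1 rad); the label roll, bottle and dish are within 20 mm of where they stood (((value of joint bolt_left above 0.004 m and value of joint cap_left above 0.65 rad and contact force between the fingers and cap_left above 0.4 N and value of joint each of cap_middle, cap_right below 0.1 rad) or (value of joint bolt_middle above 0.004 m and value of joint cap_middle above 0.65 rad and contact force between the fingers and cap_middle above 0.4 N and value of joint each of cap_left, cap_right below 0.1 rad) or (value of joint bolt_right above 0.004 m and value of joint cap_right above 0.65 rad and contact force between the fingers and cap_right above 0.4 N and value of joint each of cap_left, cap_middle below 0.1 rad)) and distance of each of label_roll, reagent, dish from where it was at the start of the episode below 0.02 m); the arm keeps its last pose, push and grip.
It fails at once if a cap is lifted although its bolt has not been found loose ((value of joint cap_left above 0.25 rad and value of joint bolt_left below 0.003 m) or (value of joint cap_middle above 0.25 rad and value of joint bolt_middle below 0.003 m) or (value of joint cap_right above 0.25 rad and value of joint bolt_right below 0.003 m)).
It fails at once if the label roll, bottle or dish is disturbed (moved by more than 20 mm) (distance of any of label_roll, reagent, dish from where it was at the start of the episode above 0.02 m).
It also fails if it takes over 58 s, if anything falls off the work surface, if the arm or the gripper's body presses on something with over 40 N, if the wrist force passes 120 N, or if a joint passes its speed limit or range.

## Working session

There is one attempt and no reset: what is moved stays moved. The work goes in short steps, Python scripts to look and compute and a tool call to move; the robot and the scene stay as the last step left them, time stands still between calls to the robot, and variables do not carry over. Pictures are saved under pics/ and viewed, at most 10 in all, crops included, and the job is handed in when it is done.

```bash
ls; mkdir -p pics; python3 - <<'E'
from bench import bot, vision
import cv2
for n in("top","side"):
    cv2.imwrite(f"pics/{n}0.png",vision.get_image(n)); print(n,vision.camera_params(n))
print(vision.camera_params("wrist")); s=bot.state(); print(s)
E
```

```text
bench.py
pics
top {'vfov': 44.45986511679328, 'cx': 324.9538343335427, 'cy': 204.4278550360346, 'D': array([-0.10091297,  0.        ,  0.        ,  0.        ,  0.        ]), 'rvec': array([ 2.18354735, -2.15485748,  0.1400961 ]), 'tvec': array([0.06835209, 0.58200713, 1.14382855])}
side {'vfov': 55.361027478014975, 'cx': 312.50697815928913, 'cy': 198.45159708747758, 'D': array([-0.08151048,  0.        ,  0.        ,  0.        ,  0.        ]), 'rvec': array([ 0.51101363, -2.72910702,  1.1072065 ]), 'tvec': array([0.56874219, 0.15547063, 0.79613498])}
{'vfov': 71.19366275215322, 'cx': 320.0221421609236, 'cy': 197.10366315299206, 'D': array([-0.03173306,  0.        ,  0.        ,  0.        ,  0.        ]), 'hand_eye': array([[ 2.26956299e-04, -9.56677651e-01, -2.91149138e-01,
         8.00677206e-02],
       [ 9.99999700e-01,  4.32615696e-04, -6.41999278e-04,
        -1.16722173e-03],
       [ 7.40142048e-04, -2.91148905e-01,  9.56677463e-01,
        -1.43329711e-01],
       [ 0.00000000e+00,  0.00000000e+00,  0.00000000e+00,
         1.00000000e+00]])}
{'clock': 0.1, 'q': array([ 1.13748370e+00,  5.28388738e-01,  1.43373716e+00,  5.31106525e-06,
        1.18136722e+00, -1.78489288e-01]), 'dq': array([-8.97331577e-04, -2.93132653e-03, -3.98369825e-03,  1.23636996e-05,
       -1.35325211e-03,  3.34818637e-04]), 'joint_torque': array([ 4.46950553e-04, -4.40984917e+01, -1.77149445e+01,  6.35402952e-02,
        5.33902121e-02, -5.10982215e-05]), 'tcp_pos': array([0.15725663, 0.60427886, 0.24067166]), 'eef_rot': array([-3.99123120e-01, -3.11555323e+00,  2.84381211e-03]), 'force': array([ 0.71611422,  0.71768423, -0.35612144]), 'wrist_torque': array([0.01913326, 0.03250748, 0.00042225]), 'grip_force': 0.0, 'width': 1.0041328992175482}
```

View pics/top0.png

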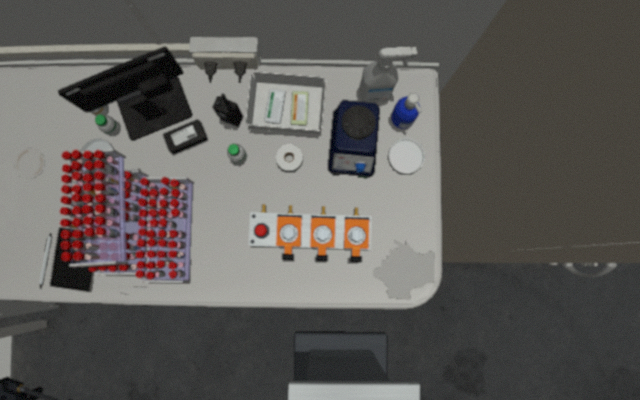

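View pics/side0.png

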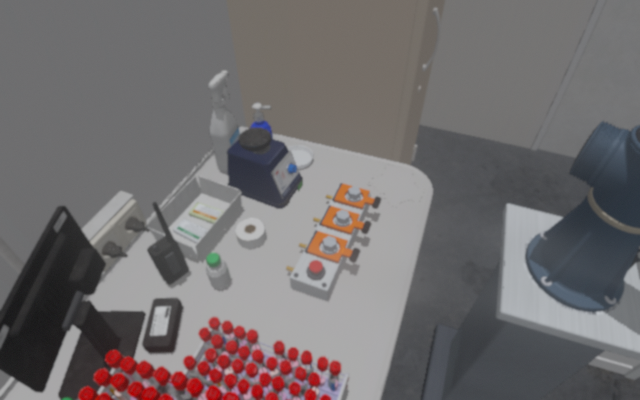

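Top view: plunger (261,230), bolts at (289,233), (322,235), (355,236), bars at (288,257), (321,259), (354,262). Side view: plunger (316,268), bolts (330,243), (342,217), (354,193). I'll enlarge both for finer pixels.

```bash
python3 - <<'E'
import cv2,numpy as np
t=cv2.imread("pics/top0.png")[200:272,240:380]; s=cv2.imread("pics/side0.png")[175:300,280:390]
t=cv2.resize(t,None,fx=5,fy=5,interpolation=cv2.INTER_CUBIC);s=cv2.resize(s,None,fx=4.6,fy=4.6,interpolation=cv2.INTER_CUBIC)
cv2.imwrite("pics/tc.png",t);cv2.imwrite("pics/sc.png",s);print(t.shape,s.shape)
E
```

```text
(360, 700, 3) (575, 506, 3)
```

View pics/tc.png

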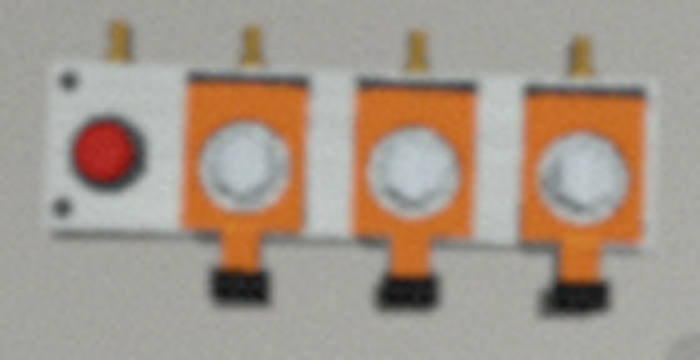

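View pics/sc.png

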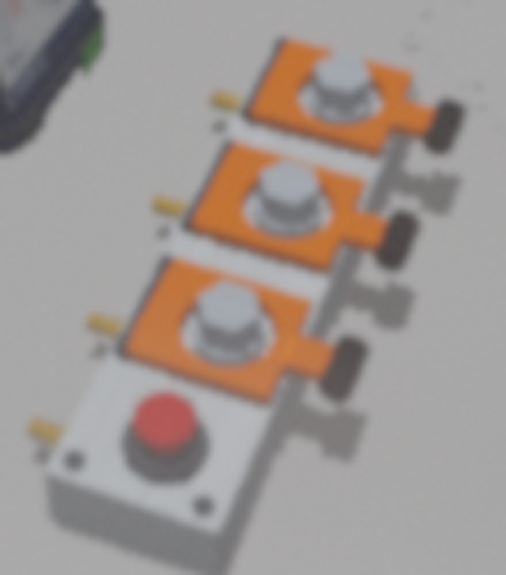

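```bash
cat > h.py <<'E'
import numpy as np,cv2
from bench import bot, vision
from scipy.spatial.transform import Rotation as R
def cam(n):
    p=vision.camera_params(n);f=200/np.tan(np.radians(p["vfov"]/2))
    return np.array([[f,0,p["cx"]],[0,f,p["cy"]],[0,0,1]]),p["D"],cv2.Rodrigues(p["rvec"])[0],p["tvec"]
def tri(a,b,A=None,B=None):
    A=A or cam("top");B=B or cam("side")
    u=lambda x,c:cv2.undistortPoints(np.array(x,float).reshape(-1,1,2),c[0],c[1])[:,0].T
    P=lambda c:np.c_[c[2],c[3]]
    X=cv2.triangulatePoints(P(A),P(B),u(a,A),u(b,B));return (X[:3]/X[3]).T
E
python3 - <<'E'
from h import *
t=np.array([(105,152),(243,163),(413,168),(583,172),(241,287),(408,292),(579,297)],float)
s=np.array([(165,418),(231,305),(290,185),(344,75),(343,370),(397,240),(444,127)],float)
a=(t+.5)/5-.5+[240,200]; b=(s+.5)/4.6-.5+[280,175]
X=tri(a,b);print(X.round(4))
for n,p in(("top",a),("side",b)):
    c=cam(n);print((cv2.projectPoints(X,cv2.Rodrigues(c[2])[0],c[3],c[0],c[1])[0][:,0]-p).round(1).tolist())
# rigid fit
M=np.array([(4,145),(0,80),(0,0),(0,-80),(-55,80),(-55,0),(-55,-80)])/1000.
m=M.mean(0);x=X[:,:2];xm=x.mean(0);H=(M-m).T@(x-xm);yaw=np.arctan2(H[0,1]-H[1,0],H[0,0]+H[1,1])
r=R.from_euler('z',yaw).as_matrix()[:2,:2];o=xm-r@m;print("yaw",yaw,"o",o);F=(r@M.T).T+o;print(F.round(4));print((x-F).round(4))
s=bot.state();print(R.from_rotvec(s["eef_rot"]).as_matrix().round(3))
E
```

```text
[[0.5154 0.2254 0.0641]
 [0.5101 0.1607 0.0667]
 [0.5088 0.0818 0.0649]
 [0.5072 0.0027 0.066 ]
 [0.4545 0.1621 0.0465]
 [0.4529 0.0835 0.0497]
 [0.4514 0.0032 0.049 ]]
[[0.0, 0.0], [0.1, 0.4], [0.1, 0.5], [0.1, 0.8], [-0.0, -0.2], [-0.0, -0.1], [-0.0, -0.0]]
[[-0.0, -0.0], [-0.5, -0.1], [-0.5, -0.1], [-0.8, -0.1], [0.3, 0.0], [0.1, 0.0], [0.0, 0.0]]
yaw -0.0210698886240857 o [0.50832641 0.08158533]
[[0.5154 0.2265]
 [0.51   0.1616]
 [0.5083 0.0816]
 [0.5066 0.0016]
 [0.455  0.1627]
 [0.4533 0.0827]
 [0.4517 0.0028]]
[[ 0.0001 -0.001 ]
 [ 0.0001 -0.0009]
 [ 0.0005  0.0002]
 [ 0.0006  0.0011]
 [-0.0005 -0.0007]
 [-0.0005  0.0008]
 [-0.0003  0.0005]]
[[-0.968  0.252 -0.001]
 [ 0.252  0.968 -0.002]
 [ 0.    -0.002 -1.   ]]
```

Call:
{"fn": "advance", "kwargs": {"steps": {"finger_gap":[0, 0, 0, 0, 0, 0, 0, 0, 0, 0, 0, 0], "dx":[0, 0, -0.037, -0.037, -0.037, -0.037, -0.037, -0.037, -0.037, -0.037, -0.037, -0.035], "dy":[0, 0, -0.037, -0.037, -0.037, -0.037, -0.037, -0.037, -0.037, -0.037, -0.037, -0.035], "dz":[0, 0, 0, 0, 0, 0, 0, 0, 0.02, 0.03, 0.03, 0.03], "yaw":[-0.117, -0.117, 0, 0, 0, 0, 0, 0, 0, 0, 0, 0]}, "clamp_n": 20}}

```text
clock: 1.6
tcp_pos: [0.5188, 0.2278, 0.1305]
eef_rot: [0.033, 3.141, 0.0]
force: [-0.1, 0.9, -0.5]
width: 0.004
grip_force: 0.0
```

```bash
cat > d.py <<'E'
# tool-axis distance to the working points
from h import *
s=bot.state();Rm=R.from_rotvec(s["eef_rot"]).as_matrix()
F=dict(pl=(.5154,.2260,.066),bL=(.51,.1612,.066),bM=(.5083,.0816,.066),bR=(.5066,.0020,.066),gL=(.4548,.1623,.048),gM=(.4531,.0830,.048),gR=(.4515,.0030,.048))
for k,v in F.items(): print(k,(Rm.T@(np.array(v)-s["tcp_pos"])).round(4))
print(s["clock"],s["tcp_pos"].round(4),s["force"].round(2),np.arctan2(Rm[1,1],Rm[0,1]).round(4),s["width"])
E
python3 d.py
```

```text
pl [ 0.0034 -0.0019  0.0645]
bL [ 0.0074 -0.0668  0.0644]
bM [ 0.0074 -0.1464  0.0644]
bR [ 0.0074 -0.226   0.0644]
gL [ 0.0626 -0.0669  0.0824]
gM [ 0.0627 -0.1462  0.0824]
gR [ 0.0626 -0.2262  0.0824]
1.6 [0.5188 0.2278 0.1305] [-0.09  0.93 -0.46] 1.5496 0.003845222430468468
```

Call:
{"fn": "advance", "kwargs": {"steps": {"finger_gap":[0, 0, 0, 0, 0, 0], "dx":[0.003, 0, 0, 0, 0, 0], "dy":[-0.002, 0, 0, 0, 0, 0], "dz":[0.03, 0.01, 0.004, 0.004, 0.004, 0], "yaw":[0, 0, 0, 0, 0, 0]}}}

```text
clock: 2.35
tcp_pos: [0.515, 0.228, 0.0805]
eef_rot: [0.032, 3.14, 0.001]
force: [-1.5, 0.9, 5.5]
width: 0.005
grip_force: 2.5
```

```bash
python3 d.py|tail -1
```

```text
2.35 [0.515  0.228  0.0805] [-1.48  0.85  5.46] 1.5504 0.00545044032159651
```

Call:
{"fn": "advance", "kwargs": {"steps": {"finger_gap":[0, 0, 0, 0], "dx":[0, 0, 0, 0], "dy":[0, 0, 0, 0], "dz":[0.004, 0.004, 0.002, 0], "yaw":[0, 0, 0, 0]}}}

```text
clock: 2.85
tcp_pos: [0.5152, 0.2281, 0.0751]
eef_rot: [0.032, 3.138, 0.002]
force: [-7.7, -1.0, 35.8]
width: 0.0
grip_force: 17.8
```

Call:
{"fn": "advance", "kwargs": {"steps": {"finger_gap":[0, 0, 0, 0, 0, 0, 0], "dx":[0, 0, 0.002, 0.002, 0, 0, 0], "dy":[0, 0, -0.034, -0.033, 0, 0, 0], "dz":[-0.02, -0.025, 0, 0, 0, 0.022, 0], "yaw":[0, 0, 0, 0, 0, 0, 0]}}}

```text
clock: 3.72
tcp_pos: [0.5085, 0.1609, 0.0916]
eef_rot: [-0.032, -3.139, 0.0]
force: [-0.3, -0.5, 0.2]
width: 0.005
grip_force: 0.0
```

```bash
python3 d.py|sed -n '2p;8p'
```

```text
bL [-0.0016  0.0003  0.0256]
3.725 [0.5085 0.1609 0.0916] [-0.26 -0.53  0.24] 1.5504 0.005007848240162536
```

Call:
{"fn": "advance", "kwargs": {"steps": {"finger_gap":[0, 0, 0, 0], "dx":[0, 0, 0, 0], "dy":[0, 0, 0, 0], "dz":[0.005, 0.003, 0.003, 0], "yaw":[0, 0, 0, 0]}}}

```text
clock: 4.22
tcp_pos: [0.5096, 0.1606, 0.0817]
eef_rot: [0.032, 3.141, 0.0]
force: [-0.4, 0.2, 1.7]
width: 0.009
grip_force: 0.5
```

Call:
{"fn": "advance", "kwargs": {"steps": {"finger_gap":[0, 0], "dx":[0, 0], "dy":[0, 0], "dz":[0.003, 0], "yaw":[0, 0]}}}

```text
clock: 4.47
tcp_pos: [0.5096, 0.1606, 0.0794]
eef_rot: [0.033, 3.14, 0.0]
force: [-2.0, 2.1, 7.7]
width: 0.001
grip_force: 4.0
```

Call:
{"fn": "advance", "kwargs": {"steps": {"finger_gap":[0, 0], "dx":[0, 0], "dy":[0, 0], "dz":[0.003, 0], "yaw":[0, 0]}}}

```text
clock: 4.72
tcp_pos: [0.5097, 0.1606, 0.0791]
eef_rot: [0.032, 3.139, 0.0]
force: [-6.0, -0.6, 28.9]
width: 0.007
grip_force: 14.3
```

The left head stops at a tip height of 60 mm, so it seems to have sunk 6 mm. The middle one is next.

Call:
{"fn": "advance", "kwargs": {"steps": {"finger_gap":[0, 0, 0, 0, 0, 0, 0], "dx":[0, 0, 0.001, 0, 0, 0, 0], "dy":[0, 0, -0.04, -0.04, 0, 0, 0], "dz":[-0.02, -0.02, 0, 0, 0, 0.022, 0], "yaw":[0, 0, 0, 0, 0, 0, 0]}}}

```text
clock: 5.6
tcp_pos: [0.5054, 0.0809, 0.0923]
eef_rot: [-0.032, -3.138, -0.0]
force: [0.3, -0.5, 0.3]
width: 0.006
grip_force: 0.0
```

```bash
python3 d.py|sed -n '3p'
```

```text
bM [-0.003   0.0007  0.0263]
```

Call:
{"fn": "advance", "kwargs": {"steps": {"finger_gap":[0, 0, 0, 0], "dx":[0, 0, 0, 0], "dy":[0, 0, 0, 0], "dz":[0.005, 0.003, 0.003, 0], "yaw":[0, 0, 0, 0]}}}

```text
clock: 6.1
tcp_pos: [0.5069, 0.0808, 0.0848]
eef_rot: [0.032, 3.14, 0.0]
force: [-4.2, 1.4, 16.1]
width: 0.007
grip_force: 8.1
```

The middle bolt is tight: the tip stopped at 66 mm under 16 N. Next is the right one.

Call:
{"fn": "advance", "kwargs": {"steps": {"finger_gap":[0, 0, 0, 0, 0, 0, 0], "dx":[0, 0, -0.001, 0, 0, 0, 0], "dy":[0, 0, -0.04, -0.04, 0, 0, 0], "dz":[-0.02, -0.013, 0, 0, 0, 0.022, 0], "yaw":[0, 0, 0, 0, 0, 0, 0]}}}

```text
clock: 6.98
tcp_pos: [0.5047, 0.0013, 0.0926]
eef_rot: [-0.032, -3.138, -0.001]
force: [0.6, -0.1, 0.1]
width: 0.003
grip_force: 0.0
```

```bash
python3 d.py|sed -n '4p'
```

```text
bR [-0.0019  0.0007  0.0266]
```

Call:
{"fn": "advance", "kwargs": {"steps": {"finger_gap":[0, 0, 0, 0], "dx":[0, 0, 0, 0], "dy":[0, 0, 0, 0], "dz":[0.005, 0.003, 0.003, 0], "yaw":[0, 0, 0, 0]}}}

```text
clock: 7.48
tcp_pos: [0.5063, 0.0008, 0.0847]
eef_rot: [0.032, 3.14, -0.0]
force: [-3.6, 1.2, 16.5]
width: 0.003
grip_force: 8.4
```

Right is tight too (66 mm, 16.5 N), so left is the loose one. I'll move above its grip bar and look with the wrist camera.

Call:
{"fn": "advance", "kwargs": {"steps": {"finger_gap":[0, 0, 0.55, 0.55, 0.55, 0.55, 0.55], "dx":[0, 0, 0.014, 0.014, 0.014, 0.01, 0], "dy":[0, 0, 0.04, 0.04, 0.04, 0.04, 0], "dz":[-0.03, -0.03, -0.02, 0, 0, 0, 0], "yaw":[0, 0, 0, 0, 0, 0, 0]}}}

```text
clock: 8.35
tcp_pos: [0.4562, 0.1637, 0.1628]
eef_rot: [-0.026, -3.141, -0.0]
force: [-0.2, 0.1, 0.0]
width: 0.484
grip_force: 0.0
```

```bash
python3 d.py|sed -n '5p'; python3 - <<'E'
from h import *
s=bot.state();im=vision.get_image("wrist");p=vision.camera_params("wrist");f=200/np.tan(np.radians(p["vfov"]/2))
K=np.array([[f,0,p["cx"]],[0,f,p["cy"]],[0,0,1]]);T=np.eye(4);T[:3,:3]=R.from_rotvec(s["eef_rot"]).as_matrix();T[:3,3]=s["tcp_pos"]
C=np.linalg.inv(T@p["hand_eye"]);P=np.array([(.4548,.1623,.046),(.4553,.1763,.046),(.4543,.1483,.046),(.51,.1612,.060)])
print(cv2.projectPoints(P,cv2.Rodrigues(C[:3,:3])[0],C[:3,3],K,p["D"])[0][:,0].round(0).tolist())
cv2.imwrite("pics/w1.png",im)
E
```

```text
gL [ 0.0013 -0.0014  0.1148]
[[320.0, 197.0], [334.0, 197.0], [306.0, 197.0], [320.0, 255.0]]
```

View pics/w1.png

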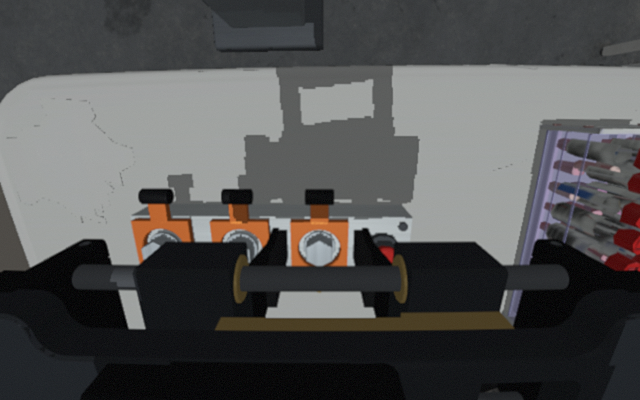

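The bar appears at (320,197), spanning columns 306–334, exactly where predicted. I'll descend and grip.

Call:
{"fn": "advance", "kwargs": {"steps": {"finger_gap":[0.55, 0.55, 0.55, 0.55, 0.55], "dx":[0.001, 0, 0, 0, 0], "dy":[-0.001, 0, 0, 0, 0], "dz":[0.04, 0.04, 0.032, 0, 0], "yaw":[0, 0, 0, 0, 0]}, "clamp_n": 25}}

```text
clock: 9.02
tcp_pos: [0.4572, 0.1599, 0.0512]
eef_rot: [0.034, 3.14, 0.0]
force: [0.5, -0.3, 0.1]
width: 0.553
grip_force: 0.0
```

```bash
python3 d.py|sed -n '5p'
```

```text
gL [0.0025 0.0023 0.0032]
```

Call:
{"fn": "advance", "kwargs": {"steps": {"finger_gap":[0.55, 0, 0, 0, 0], "dx":[0.0025, 0, 0, 0, 0], "dy":[0.0025, 0, 0, 0, 0], "dz":[0, 0, 0, 0, 0], "yaw":[0, 0, 0, 0, 0]}, "clamp_n": 25}}

```text
clock: 9.65
tcp_pos: [0.4541, 0.1629, 0.0507]
eef_rot: [0.032, 3.141, -0.0]
force: [0.1, 0.1, 1.1]
width: 0.316
grip_force: 25.0
```

```bash
python3 d.py|sed -n '5p'
```

```text
gL [-0.0007 -0.0006  0.0027]
```

Call:
{"fn": "advance", "kwargs": {"steps": {"finger_gap":[0, 0, 0, 0], "dx":[-0.001, -0.003, -0.005, 0], "dy":[0, 0, 0, 0], "dz":[-0.014, -0.014, -0.013, 0], "yaw":[0, 0, 0, 0]}}}

```text
clock: 10.15
tcp_pos: [0.4635, 0.1628, 0.0925]
eef_rot: [0.033, 3.14, -0.0]
force: [1.0, -1.3, -3.0]
width: 0.325
grip_force: 25.0
```

Call:
{"fn": "advance", "kwargs": {"steps": {"finger_gap":[0, 0, 0, 0, 0], "dx":[-0.007, -0.009, -0.0105, 0, 0], "dy":[0, 0, 0, 0, 0], "dz":[-0.0125, -0.011, -0.0095, 0, 0], "yaw":[0, 0, 0, 0, 0]}}}

```text
clock: 10.78
tcp_pos: [0.4877, 0.1622, 0.124]
eef_rot: [-0.033, -3.139, 0.0]
force: [-2.9, -1.9, -0.1]
width: 0.316
grip_force: 25.0
```

```bash
python3 - <<'E'
from h import *
cv2.imwrite("pics/e.png",np.vstack([cv2.resize(vision.get_image("side")[120:320,230:430],(580,580),interpolation=cv2.INTER_CUBIC)]))
E
```

```text
(no output)
```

View pics/e.png

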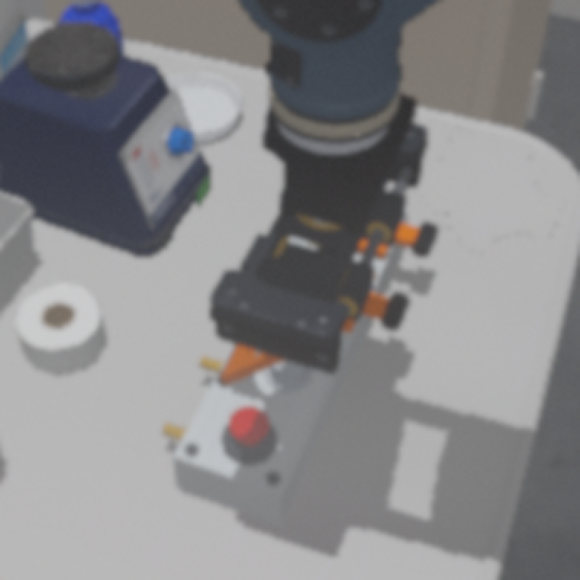

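The side view shows the left cap tilted up in the fingers (around (250,360) in the crop). The other two bars are still level at (398,310) and (428,237), and the label roll and dish stand undisturbed. The bar has risen 73 mm, which is about 0.88 rad.

```bash
python3 -c "
from bench import bot, vision
print(bot.close_job())"
```

```text
the job is handed in; nothing more can be done
None
```

I pushed the plunger fully in and tapped all three bolts; the left one sank about 6 mm. The job is handed in with its cap held open at about 0.88 rad (50°) and the other caps shut, but the hand-in returned no verdict.

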